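Switch on and zero the shop scale

TASK

The empty tub already stands on the shop scale: switch the scale on by pressing its round key, then zero it by pressing its long oblong key. Press each gently with the fingertips, straight down to its stop, keep it down for about half a second and let it come fully up again before going on. Do not press the square or the triangular key, leave the tub, the jar and the packs where they are, and finish clear of everything.

Things in the scene. Friction and masses are not known exactly. Their poses are not given: they have to be found in the camera images.
- scale: White shop scale, fixed, 360 mm (x) by 320 mm (y), origin under its centre at counter height. Its black control panel, 60 mm above the counter, is at the -x end (facing the robot within 0.35 rad): four white keys in a row along y, 66 mm apart, 143 mm from the origin, order different each time. Behind them a flat green display, then the steel weighing plate (230 x 290 mm, top at 75 mm).
- round_key_top (a point): Centre of the top face of the round key (power), 28 mm diameter; white plastic on a thin black surround. At rest it stands 9 mm proud of the panel, 69 mm above the counter. Its axes are the scale's; it is pressed straight down.
- round_key (a joint): How far the round key is pressed, m: 0 up, 0.005 fully down against its stop. Springs back by itself; the spring needs about 1.2 N to start and 4 N at the stop.
- round_seat: Fixed surround (60 x 44 mm, 1 mm thick) that carries the round key; origin on the panel, under the key's centre.
- oblong_key_top (a point): Centre of the top face of the long oblong key (zero), 50 mm along the scale's x by 24 mm along its y; white plastic on a thin black surround. At rest it stands 9 mm proud of the panel, 69 mm above the counter. Its axes are the scale's; it is pressed straight down.
- oblong_key (a joint): How far the oblong key is pressed, m: 0 up, 0.005 fully down against its stop. Springs back by itself; the spring needs about 1.2 N to start and 4 N at the stop.
- oblong_seat: Fixed surround (60 x 44 mm, 1 mm thick) that carries the oblong key; origin on the panel, under the key's centre.
- square_key_top (a point): Centre of the top face of the square key, 27 x 27 mm; white plastic on a thin black surround. At rest it stands 9 mm proud of the panel, 69 mm above the counter. Its axes are the scale's; it is pressed straight down.
- square_key (a joint): How far the square key is pressed, m: 0 up, 0.005 fully down against its stop. Springs back by itself; the spring needs about 1.2 N to start and 4 N at the stop.
- square_seat: Fixed surround (60 x 44 mm, 1 mm thick) that carries the square key; origin on the panel, under the key's centre.
- triangle_key_top (a point): Centre of the top face of the triangular key, corners 20 mm from its centre; white plastic on a thin black surround. At rest it stands 9 mm proud of the panel, 69 mm above the counter. Its axes are the scale's; it is pressed straight down.
- triangle_key (a joint): How far the triangular key is pressed, m: 0 up, 0.005 fully down against its stop. Springs back by itself; the spring needs about 1.2 N to start and 4 N at the stop.
- triangle_seat: Fixed surround (60 x 44 mm, 1 mm thick) that carries the triangular key; origin on the panel, under the key's centre.
- tub: Empty open round white plastic tub, 110 mm across the rim, 55 mm high, about 80 g, standing loose on the weighing plate. Origin: centre of its underside.
- jar: Closed honey jar, 66 mm diameter, 100 mm high, standing loose on the counter beside the scale's +y side. Origin: centre of its underside.
- pack_a: Wrapped cream-coloured pack, 150 x 75 x 34 mm (long along its x), lying loose on the counter beside the scale's -y side. Origin: centre of its underside.
- pack_b: Wrapped cream-coloured pack, 150 x 75 x 34 mm (long along its x), lying loose on top of pack_a. Origin: centre of its underside.
Not all that is in view belongs to the job. What is meant by the tub is not pink, red or turquoise, and is the smaller of those in its own colour.

How it is judged (in metres and radians):
On the way, in this order (a step that is already met when the one before it is completed fails the run):
1. the round key is held fully down by the fingertips (value of joint round_key above 0.004 m and contact force between the fingers and round_seat above 0.3 N), for 0.25 s.
2. the round key is up again and the oblong key not yet pressed (value of joint each of round_key, oblong_key below 0.001 m), for 0.05 s.
3. the oblong key is held fully down by the fingertips (value of joint oblong_key above 0.004 m and contact force between the fingers and oblong_seat above 0.3 N), for 0.25 s.
At the end, for the whole second after the job is handed in: After the round and then the oblong key have each been down (at least 4 of their 5 mm, for 0.25 s), all four keys are up (within 1 mm), and the tub, jar and packs are at rest within 10 mm of where they started, the tub upright on the scale (all of step 2 and value of joint each of square_key, triangle_key below 0.001 m and distance of each of tub, jar, pack_a, pack_b from where it was at the start of the episode below 0.01 m and linear speed of each of tub, jar, pack_a, pack_b below 0.02 m/s and angle between tub's own z axis and vertical below 0.1 rad); the robot touches nothing.
It fails at once if the square or the triangular key is pressed (more than 1.5 mm) (value of joint any of square_key, triangle_key above 0.0015 m).
It fails at once if a key or the scale is pushed harder than 25 N (contact force between anything else and round_seat above 25 N or contact force between anything else and oblong_seat above 25 N or contact force between anything else and square_seat above 25 N or contact force between anything else and triangle_seat above 25 N or contact force between any of the fingers, the arm and scale above 25 N).
It fails at once if the tub, the jar or a pack is shifted or lifted by more than 10 mm (distance of any of tub, jar, pack_a, pack_b from where it was at the start of the episode above 0.01 m).
It also fails if it takes over 40 s, if anything falls off the work surface, if the arm or the gripper's body presses on something with over 40 N, if the wrist force passes 120 N, or if a joint passes its speed limit or range.

ROBOT

A 6-joint arm with a two-finger parallel gripper is mounted at the origin on the work surface. World frame = base frame: x ahead of the robot, y to its left, z up, the work surface at z = 0. Lengths are in mm, angles in rad, forces in N, time in s.
With the tool pointing down it reaches from about 350 to 850 mm from the base axis. Payload 8.1 kg.
Tool frame: the origin (TCP) lies on the centre line of the jaws, within the pads' length; the fingertips stand 22 mm ahead of it and the grasp point (between the pads) lies 3 mm ahead of it; z points along the fingers, y is the line along which they close (so a half turn about z gives the same grasp; the last joint's range is limited). The gripper opens to 93 mm and grips with 3 to 60 N. Pads are 15 mm wide; open, the fingers measure 128 mm over their backs; the gripper's body (75 mm by 188 mm) begins 65 mm behind the grasp point.
Start: joints at [1.158, 0.13, 1.488, -0, 1.523, -0.085], TCP at [193.155, 568.064, 240.635] pointing down, gripper open.
Joint ranges: [-2.96, 2.96], [-0.89, 2.26], [0.02, 2.5], [-1.34, 4.48], [0, 2.73], [-2.66, 2.66]. Speed limits (rad/s): [2.39, 2.39, 2.79, 3.14, 3.14, 3.14].

INTERFACE

Orientations are given as a unit quaternion [x, y, z, w].
In Python, from bench import * gives the robot as it stands.
- The arm moves only by the tool send_rows, never from a script. Its argument "plan" is a list of rows, each a list of 3 entries, a list of its own where there are three numbers: the shift along the tool's x, y, z in m, then the turn, a rotation vector about the tool's x, y, z in rad, then the gripper's target within -1 to 1 (shut at 1, half-way at 0, fully open at -1). A call has exactly 5 rows; each row is the pose to reach, as a shift and turn from the pose commanded when the call began, along the tool's axes at that moment; what a row does not reach only later rows make up. A row lasts 1/10 s, in which the tool goes at most 50 mm and 8.59 degrees, less where a joint would pass 70% of its speed; a pose out of reach is approached as far as the arm can. A call with a gripper value outside its range is refused whole. The fingers move at their own pace and stop on an object; "force" is the grip in N (left out, the last holds). Time passes only in rows, so rows that repeat a pose let the fingers close, or fill a call up. It gives the time, the measured TCP pose, the force, the opening and the grip force at its end, in the units of the state.
- sense(): the state, without advancing time (a new reading comes with each control period).
- get_image(name): name is "scene" or "top" or "wrist"; returns (picture, depth): 384x512x3 uint8, blue, green, red; 384x512 float32, mm along the optical axis (not along the pixel's ray), 0 where there is no reading.
- camera_model(name): a dict with "fov_y" (degrees; the focal length in pixels is half the picture's height over the tangent of half this angle, whatever the lens; pixels are square), "cx", "cy" (the principal point, pixels), "rvec" (rotation vector, rad) and "tvec" (3), from world to camera coordinates, as OpenCV has them; the wrist camera has in their place "T_tool_cam" (4x4, takes a point from camera to tool coordinates, whose origin is the TCP and whose axes are the flange's). Camera axes: x right, y down, z forward; pixel columns grow to the right and rows downward; lengths in mm; the calibration is good to about 2 mm. A picture is of the moment at which its call begins: read the wrist's pose just before it. camera_model takes no time and is no camera call.
- sign_off(): hands the job in; it is judged then, once.
The state is a dict: "clock": time; "joint_positions": joint angles; "joint_vel": joint speeds; "effort": joint torques, N m; "position": TCP position; "tcp_rot": TCP orientation; "contact_force": force on the tool from outside, world axes, zero at the start; "moment": the same for the moment, N m; "gripper_width": finger opening in mm; "finger_force": force on a finger pad.
Only numpy, scipy, OpenCV 4.12 (cv2) and the standard library are available. Lean on these libraries where they do the work, as an engineer would, in place of code of your own. Each camera call takes 0.05 s, during which the arm holds its last target. There are 200 camera calls.

## Working session

There is one attempt and no reset: what is moved stays moved. The work goes in short steps, Python scripts to look and compute and a tool call to move; the robot and the scene stay as the last step left them, time stands still between calls to the robot, and variables do not carry over. Pictures are saved under pics/ and viewed, at most 10 in all, crops included, and the job is handed in when it is done.

Besides the shell and the picture viewer there is one more tool, called as a command line: name --argument value ..., lists and objects as JSON in quotes. send_rows: Moves the arm, as the interface text tells. Its arguments: {"type":"object","properties":{"plan":{"type":"array","items":{"type":"array"}},"force":{"type":"number"}},"required":["plan"]}

```bash
mkdir -p pics; cat > h.py <<'E'
from bench import *
import numpy as np, cv2
from scipy.spatial.transform import Rotation as R
def pose(cam, s=None):
    m=camera_model(cam); f=192/np.tan(np.radians(m["fov_y"])/2)
    if "rvec" in m:
        Rw=cv2.Rodrigues(np.array(m["rvec"],float))[0]; t=np.array(m["tvec"],float).ravel()
        Rc=Rw.T; o=-Rc@t
    else:
        T=np.array(m["T_tool_cam"]); Rt=R.from_quat(s["tcp_rot"]).as_matrix()
        Rc=Rt@T[:3,:3]; o=np.array(s["position"])+Rt@T[:3,3]
    return Rc,o,f,m["cx"],m["cy"],m
def cast(P,uv,z):
    Rc,o,f,cx,cy,_=P
    d=Rc@np.array([(uv[0]-cx)/f,(uv[1]-cy)/f,1]); return o+d*(z-o[2])/d[2]
E
python3 - <<'E'
from h import *
s=sense(); print(s)
for c in("top","scene"):
    im,d=get_image(c); cv2.imwrite(f"pics/{c}.png",im); np.save(c+"_d.npy",d); print(c,camera_model(c))
print(camera_model("wrist"))
E
```

```text
{'clock': 0.0, 'joint_positions': array([ 1.15762166e+00,  1.31154442e-01,  1.48926726e+00, -2.35841874e-05,
        1.52296560e+00, -8.54071112e-02]), 'joint_vel': array([ 0.00201298,  0.00060795, -0.00119304, -0.00079295, -0.00017321,
        0.00047883]), 'effort': array([ 5.15600223e-04, -5.59860563e+01, -4.91750443e+01,  7.65727786e-02,
        3.58987204e-02, -1.66243603e-04]), 'position': array([192.94155222, 567.58799865, 239.59801068]), 'tcp_rot': array([ 1.63150536e-01,  9.86600779e-01, -8.72490555e-04, -2.09970704e-04]), 'contact_force': array([-0.15933527,  0.40408515,  0.54211029]), 'moment': array([ 0.02550205, -0.00807054, -0.03552721]), 'finger_force': 0.0, 'gripper_width': 93.05327783536936}
top {'fov_y': 56.048791558768144, 'cx': 253.86545024295992, 'cy': 196.4792766363572, 'rvec': array([ 2.1282418 , -2.15089005,  0.18571326]), 'tvec': array([ 19.06058106, 530.27407326, 971.5404889 ])}
scene {'fov_y': 54.64905501660971, 'cx': 252.87705594253, 'cy': 186.90497322905864, 'rvec': array([ 1.80282489,  2.0208141 , -0.59031241]), 'tvec': array([  40.97210716, -414.73943695, 1268.4915419 ])}
{'fov_y': 69.49198475391476, 'cx': 256.11557298951595, 'cy': 190.08835040800395, 'T_tool_cam': array([[-9.86646923e-04, -9.70816960e-01, -2.39819634e-01,
         6.63640615e+01],
       [ 9.99999500e-01, -9.18229965e-04, -3.97020066e-04,
        -1.88426713e-01],
       [ 1.65224239e-04, -2.39819906e-01,  9.70817380e-01,
        -1.44702936e+02],
       [ 0.00000000e+00,  0.00000000e+00,  0.00000000e+00,
         1.00000000e+00]])}
```

View pics/top.png

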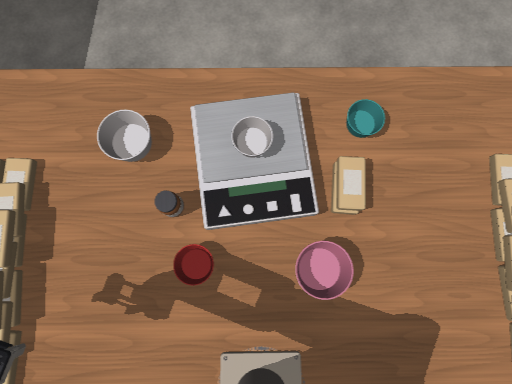

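View pics/scene.png

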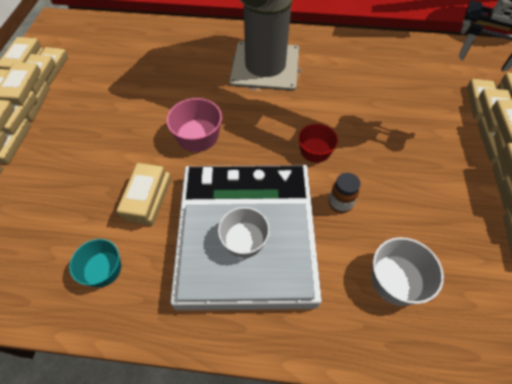

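Top view: the keys are triangle (224,211), round (248,209), square (272,206) and oblong (296,203). The jar is at (167,203), the pack stack at (350,185), and the white tub on the plate at (252,137). The larger white tub at (124,136) and the red, pink and turquoise tubs are decoys. I'll measure the keys by mask, with a close crop to check.

```bash
python3 - <<'E'
from h import *
for c,roi in(("top",(212,308,190,222)),("scene",(196,298,164,188))):
    im=cv2.imread(f"pics/{c}.png"); P=pose(c); x0,x1,y0,y1=roi
    g=im.min(2); m=np.zeros_like(g); m[y0:y1,x0:x1]=(g[y0:y1,x0:x1]>120)*255
    n,l,st,ce=cv2.connectedComponentsWithStats(m)
    for i in range(1,n):
        if 20<st[i,4]<500: print(c,st[i],ce[i].round(1),cast(P,ce[i],69).round(1))
    if c=="top": cv2.imwrite("pics/crop.png",cv2.resize(im[160:235,185:330],None,fx=5,fy=5,interpolation=cv2.INTER_CUBIC))
P=pose("top")
for n,uv,z in(("tub",(252,137),130),("jar",(167,203),100),("pack",(350,185),68),("red",(194,264),60),("pink",(324,270),80)): print(n,cast(P,uv,z).round())
E
```

```text
top [290 194  12  18 164] [295.5 202.4] [ 508.7 -100.1   69. ]
top [266 201  12  10  98] [271.8 205.6] [500.5 -35.1  69. ]
top [243 204  10  10  81] [247.7 208.8] [492.4  31.   69. ]
top [219 206  12  11  75] [223.8 211.9] [484.4  96.   69. ]
top [246 213  62   9 113] [278.1 217.6] [467.5 -51.5  69. ]
scene [202 166  11  18 177] [206.8 174.5] [511.8 -99.7  69. ]
scene [227 170  12  10 110] [232.8 174.5] [504.5 -34.   69. ]
scene [253 170  12  10  89] [258.5 174.2] [496.2  30.9  69. ]
scene [279 170  12  10  88] [284.5 173.7] [487.1  96.3  69. ]
tub [676.  17. 130.]
jar [506. 244. 100.]
pack [ 556. -253.   68.]
red [346. 176.  60.]
pink [ 327. -168.   80.]
```

View pics/crop.png

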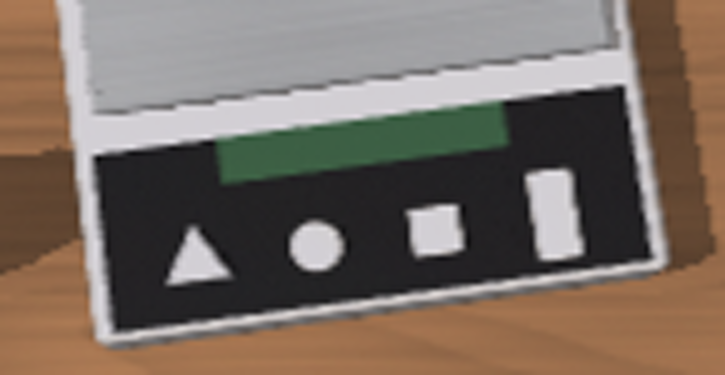

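The crop confirms it: left to right, triangle, round, square, oblong. Round is at about (494,31), oblong at about (510,-100), and the scale yaw is about 0.124. The tub on the plate is the smaller white one. Next I move to hover over the panel with the fingers shut.

send_rows --plan '[[[-0.445,-0.449,0.04],[0,0,-0.45],1],[[-0.445,-0.449,0.04],[0,0,-0.45],1],[[-0.445,-0.449,0.04],[0,0,-0.45],1],[[-0.445,-0.449,0.04],[0,0,-0.45],1],[[-0.445,-0.449,0.04],[0,0,-0.45],1]]' --force 20

```text
clock: 0.6
position: [300.9, 345.6, 224.6]
tcp_rot: [-0.062, 0.998, -0.0, -0.0]
contact_force: [1.4, 0.3, 1.2]
gripper_width: 57.6
finger_force: 0.0
```

send_rows --plan '[[[-0.125,-0.363,0.025],[0,0,0],1],[[-0.125,-0.363,0.025],[0,0,0],1],[[-0.125,-0.363,0.025],[0,0,0],1],[[-0.125,-0.363,0.025],[0,0,0],1],[[-0.125,-0.363,0.025],[0,0,0],1]]'

```text
clock: 1.1
position: [410.4, 121.3, 208.7]
tcp_rot: [-0.061, 0.998, 0.0, 0.0]
contact_force: [0.8, 0.2, 0.4]
gripper_width: 17.8
finger_force: 0.0
```

```bash
python3 -c "
from h import *
s=sense();print(s['position'],s['tcp_rot'])"
```

```text
[410.39493581 121.25027685 208.71486118] [-6.11210563e-02  9.98130349e-01  5.46851911e-05  1.38471262e-04]
```

send_rows --plan '[[[-0.044,-0.127,0.009],[0,0,0],1],[[-0.044,-0.127,0.009],[0,0,0],1],[[-0.044,-0.127,0.009],[0,0,0],1],[[-0.044,-0.127,0.009],[0,0,0],1],[[-0.044,-0.127,0.009],[0,0,0],1]]'

```text
clock: 1.6
position: [468.9, 1.9, 199.3]
tcp_rot: [-0.06, 0.998, 0.0, -0.001]
contact_force: [-0.7, 0.3, -0.0]
gripper_width: 0.1
finger_force: 0.0
```

```bash
python3 - <<'E'
from h import *
s=sense(); P=pose("wrist",s); im,d=get_image("wrist"); cv2.imwrite("pics/w1.png",im)
print(s["position"],s["tcp_rot"],s["contact_force"],s["gripper_width"])
g=im.min(2); m=((g>120)*255).astype(np.uint8)
n,l,st,ce=cv2.connectedComponentsWithStats(m)
for i in range(1,n):
    if 100<st[i,4]<4000: print(st[i],ce[i].round(1),cast(P,ce[i],69).round(1))
E
```

```text
[468.93247091   1.94346649 199.31909188] [-5.99371771e-02  9.98201834e-01  2.77694313e-04 -7.46397158e-04] [-0.70838238  0.25795638 -0.01761621] 0.09721167765846855
[431   5  39   9 119] [449.5   9. ] [286.7 151.9  69. ]
[303  87  37   7 142] [322.6  89.8] [366.4  52.5  69. ]
[138 104 145  17 591] [213.5 113.6] [400.2 -47.4  69. ]
[  27  110  131   37 1658] [ 76.5 126.5] [ 427.9 -178.2   69. ]
[208 119  89  14 208] [254.2 126.4] [407.4  -7.3  69. ]
[ 31 152  50   7 142] [ 54.1 155. ] [ 458.3 -201.2   69. ]
[209 152  49  18 237] [229.7 159.6] [442.3 -27.8  69. ]
[136 156  77  12 209] [178.5 161. ] [449.7 -78.4  69. ]
[   7  165   72   91 1136] [ 50.8 192.9] [ 498.1 -206.6   69. ]
[   0  181   39   75 2562] [ 18.3 217.7] [ 529.3 -241.9   69. ]
[141 191  26  47 969] [153.2 211.5] [ 505.7 -101.8   69. ]
[420 198  49   6 128] [441.2 200.6] [458.7 193.4  69. ]
[204 201  50  41 965] [224.3 216.4] [502.4 -27.7  69. ]
[260 201  34  41 728] [276.6 215.9] [495.4  26.7  69. ]
[327 203  34  26 568] [343.1 213. ] [484.   95.2  69. ]
[424 211  59  32 783] [447.5 221.8] [480.6 206.4  69. ]
[487 245  25  10 124] [498.2 250.4] [506.  270.2  69. ]
[   0  263  132   15 1374] [ 76.5 269.1] [ 582.5 -183.5   69. ]
[ 380  263   67   20 1261] [412.3 272.7] [543.1 184.5  69. ]
[ 20 285  55  30 746] [ 37.8 299. ] [ 625.6 -228.2   69. ]
[ 55 285  56  20 774] [ 84.3 294.2] [ 613.1 -175.9   69. ]
[113 285  25  32 672] [125.2 300.4] [ 615.8 -130.1   69. ]
[ 376  284   74   50 1377] [404.2 317.2] [600.  189.6  69. ]
[252 292  10  25 166] [255.7 304.3] [603.3  17.5  69. ]
[  25  377  329    7 1317] [204.5 380.7] [717.8 -32.4  69. ]
```

View pics/w1.png

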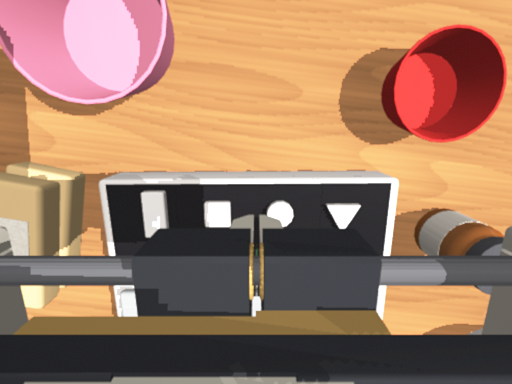

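The wrist view shows triangle (343,213), round (281,214), square (217,213) and oblong (154,211). Cast to world, they agree with the earlier estimates within about 3 mm. I now go above the round key.

send_rows --plan '[[[-0.029,0.027,0.03],[0,0,0],1],[[-0.029,0.027,0.06],[0,0,0],1],[[-0.029,0.027,0.09],[0,0,0],1],[[-0.029,0.027,0.095],[0,0,0],1],[[-0.029,0.027,0.095],[0,0,0],1]]'

```text
clock: 2.15
position: [493.6, 33.9, 104.3]
tcp_rot: [-0.062, 0.998, 0.0, -0.001]
contact_force: [0.2, 0.2, 0.7]
gripper_width: 0.4
finger_force: 0.0
```

```bash
python3 - <<'E'
from h import *
s=sense(); P=pose("wrist",s); im,d=get_image("wrist"); cv2.imwrite("pics/w2.png",im[:, 56:456])
print(s["position"],s["tcp_rot"],s["contact_force"],s["gripper_width"])
# expected pixel of key & tip
Rc,o,f,cx,cy,_=P
for p in([494.5,31,69],np.array(s["position"])-[0,0,22]):
    q=Rc.T@(np.array(p)-o); print(cx-56+f*q[0]/q[2],cy+f*q[1]/q[2])
E
```

```text
[493.57153656  33.91252851 104.3360292 ] [-6.18645174e-02  9.98083813e-01  1.88356809e-04 -1.20378593e-03] [0.24242846 0.17296846 0.73236105] 0.37924174685209094
195.95790958937852 221.9213586480773
200.34648746195984 228.34178599237705
```

View pics/w2.png

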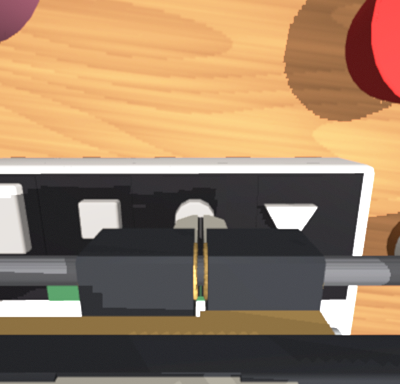

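The tip (200) sits about 3 mm to +y of the round key's centre (195,213). I correct that and descend gently.

send_rows --plan '[[[0,-0.003,0.004],[0,0,0],1],[[0,-0.003,0.008],[0,0,0],1],[[0,-0.003,0.012],[0,0,0],1],[[0,-0.003,0.015],[0,0,0],1],[[0,-0.003,0.016],[0,0,0],1]]'

```text
clock: 2.7
position: [495.4, 29.7, 89.0]
tcp_rot: [-0.061, 0.998, -0.0, 0.0]
contact_force: [-0.1, -0.7, 2.5]
gripper_width: 0.7
finger_force: 1.2
```

send_rows --plan '[[[0,0,0.0005],[0,0,0],1],[[0,0,0.001],[0,0,0],1],[[0,0,0.0015],[0,0,0],1],[[0,0,0.002],[0,0,0],1],[[0,0,0.0025],[0,0,0],1]]'

```text
clock: 3.2
position: [495.4, 29.7, 86.6]
tcp_rot: [-0.061, 0.998, -0.0, 0.0]
contact_force: [0.0, -2.8, 3.4]
gripper_width: 0.6
finger_force: 1.8
```

send_rows --plan '[[[0,0,0.0005],[0,0,0],1],[[0,0,0.001],[0,0,0],1],[[0,0,0.001],[0,0,0],1],[[0,0,0.001],[0,0,0],1],[[0,0,0.001],[0,0,0],1]]'

```text
clock: 3.7
position: [495.4, 29.8, 86.2]
tcp_rot: [-0.061, 0.998, -0.0, 0.0]
contact_force: [-2.5, -2.6, 9.6]
gripper_width: 0.6
finger_force: 4.6
```

The key is at its stop (9.6 N, no further travel). I hold it there, then release.

send_rows --plan '[[[0,0,0],[0,0,0],1],[[0,0,0],[0,0,0],1],[[0,0,0],[0,0,0],1],[[0,0,-0.008],[0,0,0],1],[[0,0,-0.03],[0,0,0],1]]'

```text
clock: 4.2
position: [492.9, 30.2, 113.5]
tcp_rot: [-0.061, 0.998, 0.001, -0.003]
contact_force: [0.0, 0.3, -0.4]
gripper_width: -0.0
finger_force: 0.0
```

send_rows --plan '[[[0,-0.04,0],[0,0,0],1],[[0,-0.085,0],[0,0,0],1],[[0,-0.132,0],[0,0,0],1],[[0,-0.132,0.006],[0,0,0],1],[[0,-0.132,0.012],[0,0,0],1]]'

```text
clock: 4.7
position: [510.9, -101.7, 103.0]
tcp_rot: [-0.06, 0.998, 0.0, -0.0]
contact_force: [0.6, 0.4, -0.2]
gripper_width: 0.6
finger_force: 0.0
```

```bash
python3 - <<'E'
from h import *
s=sense(); P=pose("wrist",s); im,d=get_image("wrist"); cv2.imwrite("pics/w3.png",im[:, 56:456])
print(s["position"],s["tcp_rot"],s["contact_force"],s["gripper_width"])
Rc,o,f,cx,cy,_=P
for p in([510,-100,69],np.array(s["position"])-[0,0,22]):
    q=Rc.T@(np.array(p)-o); print(cx-56+f*q[0]/q[2],cy+f*q[1]/q[2])
E
```

```text
[ 510.9190553  -101.66579618  102.95179035] [-5.97488075e-02  9.98213315e-01  4.37459603e-04 -2.57184179e-04] [ 0.59016692  0.36747046 -0.21944339] 0.6345827209510407
202.88042852802033 220.76650389852188
200.33557960290818 228.27750573081352
```

View pics/w3.png

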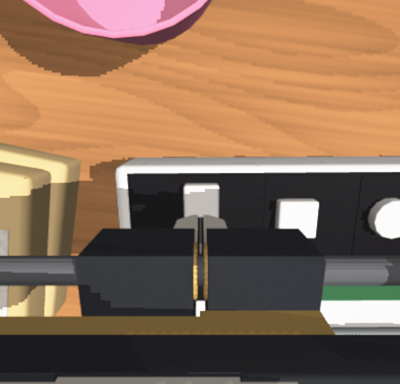

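The tip is centred on the oblong key (201,200). I press it.

send_rows --plan '[[[0,0,0.004],[0,0,0],1],[[0,0,0.008],[0,0,0],1],[[0,0,0.011],[0,0,0],1],[[0,0,0.013],[0,0,0],1],[[0,0,0.014],[0,0,0],1]]'

```text
clock: 5.25
position: [511.2, -100.6, 89.4]
tcp_rot: [-0.061, 0.998, 0.0, -0.0]
contact_force: [-0.6, 1.2, 2.1]
gripper_width: 0.6
finger_force: 1.0
```

send_rows --plan '[[[0,0,0.001],[0,0,0],1],[[0,0,0.002],[0,0,0],1],[[0,0,0.003],[0,0,0],1],[[0,0,0.0035],[0,0,0],1],[[0,0,0.004],[0,0,0],1]]'

```text
clock: 5.75
position: [511.5, -101.1, 86.1]
tcp_rot: [-0.061, 0.998, 0.0, 0.0]
contact_force: [-4.0, 4.5, 11.2]
gripper_width: 0.6
finger_force: 5.7
```

The key is at its stop. I hold for 0.5 s, then release and rise clear.

send_rows --plan '[[[0,0,0],[0,0,0],1],[[0,0,0],[0,0,0],1],[[0,0,0],[0,0,0],1],[[0,0,0],[0,0,0],1],[[0,0,0],[0,0,0],1]]'

```text
clock: 6.25
position: [511.5, -101.1, 86.2]
tcp_rot: [-0.061, 0.998, 0.0, 0.0]
contact_force: [-3.5, 4.0, 9.6]
gripper_width: 0.5
finger_force: 4.3
```

send_rows --plan '[[[0,0,-0.008],[0,0,0],1],[[0,0,-0.04],[0,0,0],1],[[0,0,-0.08],[0,0,0],1],[[0,0,-0.12],[0,0,0],1],[[0,0,-0.12],[0,0,0],1]]'

```text
clock: 6.75
position: [514.5, -102.5, 212.6]
tcp_rot: [-0.061, 0.998, -0.002, 0.005]
contact_force: [0.9, 0.0, 1.4]
gripper_width: 0.2
finger_force: 0.0
```

send_rows --plan '[[[0,0,0],[0,0,0],1],[[0,0,0],[0,0,0],1],[[0,0,0],[0,0,0],1],[[0,0,0],[0,0,0],1],[[0,0,0],[0,0,0],1]]'

```text
clock: 7.25
position: [510.8, -101.0, 204.5]
tcp_rot: [-0.061, 0.998, 0.0, -0.001]
contact_force: [-0.1, 0.3, 0.1]
gripper_width: 0.7
finger_force: 0.0
```

```bash
python3 - <<'E'
from h import *
s=sense(); print(s["position"],s["contact_force"])
im,_=get_image("scene"); cv2.imwrite("pics/end.png",im)
E
```

```text
[ 510.75251809 -101.00651641  204.45594388] [-0.11480035  0.27253445  0.10717674]
```

View pics/end.png

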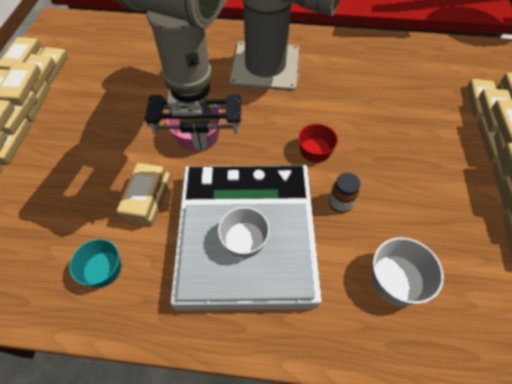

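The tub (243,232), jar (344,192) and packs (143,193) are where they were, the keys look up, and the arm is clear. I hand in.

```bash
python3 -c "
from bench import *
print(sign_off())"
```

```text
the job is handed in; nothing more can be done
None
```

The round key and then the oblong key were each pressed to the stop (about 10–11 N), held for at least about 0.3 s and released; the tub, jar and packs look unmoved in the last picture, and the job was handed in with the arm clear (no verdict came back).

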